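Thread the guard rod through a polish rack

ROBOT

A 7-joint arm with a two-finger parallel gripper is mounted at the origin on a cart in front of the work surface, level with it; the furniture and walls round the work are solid. World frame = base frame: x ahead of the robot, y to its left, z up, the work surface at z = 0. Lengths are in m, angles in rad, forces in N, time in s.
With the tool pointing down it reaches from about 0.35 to 0.9 m from the base axis. Payload 8.1 kg.
Tool frame: the origin (TCP) lies between the finger pads, 19 mm behind the fingertips; this is the grasp point; z points along the fingers, y is the line along which they close (so a half turn about z gives the same grasp; the last joint's range is limited). The gripper opens to 92 mm and grips with 3 to 60 N. Pads are 19 mm wide; open, the fingers measure 130 mm over their backs; the gripper's body (75 mm by 190 mm) begins 47 mm behind the grasp point.
Start: joints at [1.134, 0.434, 0.025, 1.573, -0.012, 1.134, -0.075], TCP at [0.205, -0.591, 0.246] pointing down, gripper open.
Joint ranges: [-2.62, 2.62], [-0.44, 2.09], [-1.27, 1.32], [0.08, 2.57], [-1.32, 4.46], [0.12, 2], [-2.74, 2.74]. Speed limits (rad/s): [2.22, 2.22, 3.01, 3.01, 3.14, 3.14, 3.14].

INTERFACE

Orientations are given as a rotation vector (axis times angle).
In Python, from cell import readout, vision, arm gives the robot as it stands.
- The arm moves only by the tool carry_out, never from a script. Its argument "increments" is one flat list of numbers, 6 for each row, row after row: the shift along the world's x, y, z in mm, then the turn, a rotation vector about the world's x, y, z in rad. In form: [tx, ty, tz, wx, wy, wz, tx, ty, tz, wx, wy, wz, ...]. A call has 1 to 20 rows; each row shifts and turns the commanded pose from where the row before left it; what a row does not reach is not made up. A row lasts 1/8 s, in which the tool goes at most 62.5 mm and 10.7 degrees, less where a joint would pass 70% of its speed; a pose out of reach is approached as far as the arm can. A call with a gripper value outside its range is refused whole. "grip" is the closure, from 0 (fully open) to 1 (shut), set as the call begins (left out, the last holds). The fingers move at their own pace and stop on an object; "newtons" is the grip in N (left out, the last holds). Time passes only in rows, so rows that do not move let the fingers close. It gives the time, the measured TCP pose, the force, the opening and the grip force at its end, in the units of the state.
- readout.observe(): the state, without advancing time (a new reading comes with each control period).
- vision.get_image(name): name is "side" or "top"; returns the picture (420x560x3 uint8, red, green, blue); there is no depth.
- vision.calibration(name): a dict with "fov_y" (degrees; the focal length in pixels is half the picture's height over the tangent of half this angle, whatever the lens; pixels are square), "cx", "cy" (the principal point, pixels), "k1" (the pictures are not rectified: a ray, as slopes to the right and down, at radius r is drawn at 1 + k1 r^2 times it, then the intrinsics apply), "pose" (4x4, takes a point from camera to world coordinates). Camera axes: x right, y up, looking along -z (the intrinsics and any distortion apply to the point x, -y, -z); pixel columns grow to the right and rows downward; lengths in m; the calibration is good to about 2 mm. A picture is of the moment at which its call begins. calibration takes no time and is no camera call.
- arm.sign_off(): hands the job in; it is judged then, once.
The state is a dict: "clock": time; "joints": joint angles; "dq": joint speeds; "joint_efforts": joint torques, N m; "position": TCP position; "ee_rot": TCP orientation; "force": force on the tool from outside, world axes, zero at the start; "ft_torque": the same for the moment, N m; "width": opening from 0.0 (shut) to 1.0 (fully open); "gripper_force": force on a finger pad.
Only numpy, scipy, OpenCV 4.12 (cv2) and the standard library are available. Lean on these libraries where they do the work, as an engineer would, in place of code of your own. Each camera call takes 0.05 s, during which the arm holds its last target. There are 200 camera calls.

TASK

The wooden nail polish rack has lost its front guard rod. Pick up the rod by its black grip, thread it from the right through the right-hand brass bushing and on through the left-hand one, until its tip sticks out about 2 cm beyond the left end, and finish while still holding it still there by the grip, so that I can screw on the end cap. Do not knock or shift the polish bottles behind it.

Things in the scene. Friction and masses are not known exactly. Their poses are not given: they have to be found in the camera images.
- rack: Light wooden polish rack fixed to the desk, 84 mm deep (x), 140 mm long (y): base 6 mm thick, back panel 50 mm high, an end cheek 68 mm high and 10 mm thick at each end, each with a brass bushing. Origin on the desk below its middle; x to the back panel, y from the right-hand cheek to the left-hand one, z up. Turned up to 0.25 rad. The bushings' axis runs along y, 45 mm up, at x = -22 mm.
- bushing_right (a point): Centre of the outer mouth of the right-hand (-y) bushing, where the rod enters; axes as the rack's. Both bushings: 22 mm outside diameter, 14 mm bore, 14 mm long, standing 2 mm out of each face of the cheek; both bores on one line, 144 mm between the outer mouths.
- bushing_left (a point): Centre of the outer mouth of the left-hand bushing (the +y end of the rack), where the rod's tip must come out; axes as the rack's.
- rail_rod: Loose guard rod, about 120 g, lying flat on the desk: black square grip 16 x 16 x 50 mm with a brass band, and a steel shaft of 10 mm diameter standing 180 mm out of it, its last 10 mm tapering to a 4 mm nose. Origin: middle of the grip's underside; y from grip to nose, z up; the rod's axis is 8 mm up. Centre of mass in the grip, about 20 mm from its middle towards the shaft.
- rod_grip (a point): Middle of the rod's square grip, on the rod's axis; the place to hold it, with the fingers closing across the 16 mm width.
- rod_root (a point): Where the shaft leaves the square grip, on the axis, 25 mm from the grip's middle.
- rod_tip (a point): Nose of the rod, on the axis, 205 mm from the grip's middle and 180 mm from the root of the shaft.
- polish_1: Loose dark red nail polish bottle with a black cap, 30 mm across and 66 mm high, standing on the rack's base (6 mm up), its front 13 mm behind the rod's edge when the rod is in place. Origin: middle of its underside. The three stand side by side 37 mm apart, in any order.
- polish_2: Loose pale pink nail polish bottle with a white cap, 30 mm across and 69 mm high, standing on the rack's base (6 mm up), its front 13 mm behind the rod's edge when the rod is in place. Origin: middle of its underside. The three stand side by side 37 mm apart, in any order.
- polish_3: Loose dark blue nail polish bottle with a black cap, 30 mm across and 72 mm high, standing on the rack's base (6 mm up), its front 13 mm behind the rod's edge when the rod is in place. Origin: middle of its underside. The three stand side by side 37 mm apart, in any order.
There are look-alikes about, which are no part of the job. What is shaped like the polish_2 but green or orange is not meant.

How it is judged:
On the way, in this order (a step that is already met when the one before it is completed fails the run):
1. the held rod's tip has come through the right-hand bushing and is between the two (y of rod_tip in the frame of bushing_right above 0.02 m and y of rod_tip in the frame of bushing_left below -0.02 m and x of rod_tip in the frame of bushing_right between -0.006 and 0.006 m and z of rod_tip in the frame of bushing_right between -0.006 and 0.006 m and angle between the y axis of rail_rod and the y axis of rack, either way round below 0.15 rad and contact force between the fingers and rail_rod above 2 N), for 0.1 s.
2. the rod spans both bushings (y of rod_tip in the frame of bushing_left above 0.005 m and x of rod_tip in the frame of bushing_left between -0.006 and 0.006 m and z of rod_tip in the frame of bushing_left between -0.006 and 0.006 m and y of rod_root in the frame of bushing_right below 0 m and x of rod_root in the frame of bushing_right between -0.006 and 0.006 m and z of rod_root in the frame of bushing_right between -0.006 and 0.006 m and angle between the y axis of rail_rod and the y axis of rack, either way round below 0.06 rad and contact force between the fingers and rail_rod above 2 N), for 0.2 s.
At the end, for the whole second after the job is handed in: Tip 5 mm or more beyond the left bushing, root outside the right one, both within 6 mm of the bore axis, rod aligned to 0.06 rad, held with over 2 N by its grip (TCP within 45 mm of its middle), still (20 mm/s, 0.2 rad/s); bottles upright to 0.15 rad and within 12 mm of their start (all of step 2 and distance between the grasp point and rod_grip below 0.045 m and linear speed of rail_rod below 0.02 m/s and angular speed of rail_rod below 0.2 rad/s and angle between each of polish_1, polish_2, polish_3's own z axis and vertical below 0.15 rad and distance of each of polish_1, polish_2, polish_3 from where it was at the start of the episode below 0.012 m); the arm keeps its last pose, push and grip.
It fails at once if a polish bottle is knocked: tipped by more than 0.35 rad or shifted by more than 25 mm (angle between any of polish_1, polish_2, polish_3's own z axis and vertical above 0.35 rad or distance of any of polish_1, polish_2, polish_3 from where it was at the start of the episode above 0.025 m).
It also fails if it takes over 45 s, if anything falls off the work surface, if the arm or the gripper's body presses on something with over 40 N, if the wrist force passes 120 N, or if a joint passes its speed limit or range.

## Working session

There is one attempt and no reset: what is moved stays moved. The work goes in short steps, Python scripts to look and compute and a tool call to move; the robot and the scene stay as the last step left them, time stands still between calls to the robot, and variables do not carry over. Pictures are saved under pics/ and viewed, at most 10 in all, crops included, and the job is handed in when it is done.

Besides the shell and the picture viewer there is one more tool, called after "Call:" by a JSON object that holds its "op" and its "data", one argument or row to a line. carry_out: Moves the arm, as the interface text tells. Its arguments: {"type":"object","properties":{"increments":{"type":"array","items":{"type":"number"}},"grip":{"type":"number"},"newtons":{"type":"number"}},"required":["increments"]}

```bash
mkdir -p pics; ls; cat > h.py <<'E'
import numpy as np, cv2
from cell import readout, vision, arm
def grab(n,f=None):
    im=vision.get_image(n); 
    if f: cv2.imwrite('pics/'+f,im[:,:,::-1])
    return im
def K(n):
    c=vision.calibration(n); f=210/np.tan(np.radians(c['fov_y'])/2); return c,f
def ray(n,u,v):
    c,f=K(n); d=np.array([(u-c['cx'])/f,(v-c['cy'])/f]); s=d.copy()
    for _ in range(30): s=d/(1+c['k1']*(s@s))
    P=np.array(c['pose']); r=P[:3,:3]@np.array([s[0],-s[1],-1.]); return P[:3,3],r/np.linalg.norm(r)
def onz(n,u,v,z):
    o,r=ray(n,u,v); return o+r*(z-o[2])/r[2]
def proj(n,p):
    c,f=K(n); P=np.array(c['pose']); q=P[:3,:3].T@(np.array(p)-P[:3,3]); s=np.array([q[0],-q[1]])/-q[2]
    s=s*(1+c['k1']*(s@s)); return s*f+[c['cx'],c['cy']]
def tri(a,b):
    (o1,r1),(o2,r2)=ray('top',*a),ray('side',*b)
    t=np.linalg.lstsq(np.c_[r1,-r2],o2-o1,rcond=None)[0]
    p,q=o1+r1*t[0],o2+r2*t[1]; return (p+q)/2,np.linalg.norm(p-q)
E
python3 - <<'E'
from h import *
a=grab('top','t0.png');b=grab('side','s0.png')
for n in('top','side'):
    c=vision.calibration(n);print({k:np.round(v,3) for k,v in c.items()})
print(readout.observe())
E
```

```text
pics
{'fov_y': np.float64(43.298), 'cx': np.float64(275.182), 'cy': np.float64(210.794), 'k1': np.float64(0.028), 'pose': array([[-0.023,  0.996, -0.087,  0.404],
       [-0.999, -0.02 ,  0.033, -0.045],
       [ 0.031,  0.087,  0.996,  1.072],
       [ 0.   ,  0.   ,  0.   ,  1.   ]])}
{'fov_y': np.float64(50.724), 'cx': np.float64(275.923), 'cy': np.float64(208.591), 'k1': np.float64(0.051), 'pose': array([[ 0.465, -0.747,  0.476,  0.926],
       [ 0.885,  0.399, -0.238, -0.265],
       [-0.012,  0.532,  0.847,  0.82 ],
       [ 0.   ,  0.   ,  0.   ,  1.   ]])}
{'clock': 0.1, 'joints': array([ 1.13439316,  0.43510485,  0.02495645,  1.57400257, -0.01159871,
        1.13403116, -0.07510232]), 'dq': array([ 0.00104422, -0.00267995,  0.00100717, -0.0012247 ,  0.0006832 ,
        0.0003453 , -0.00124537]), 'joint_efforts': array([ 3.70534908e-03, -6.69131184e+01,  9.88331437e-01, -3.15146828e+01,
       -6.04687748e-02,  3.74237169e-02,  5.72162298e-05]), 'position': array([ 0.20458976, -0.59009806,  0.24485472]), 'ee_rot': array([-3.09661467e+00, -5.21594410e-01,  5.50619767e-04]), 'force': array([ 0.68490101, -0.11738082,  0.24033532]), 'ft_torque': array([-0.01973615, -0.03666244,  0.00299633]), 'gripper_force': 0.0, 'width': 0.9972031987037836}
```

View pics/t0.png

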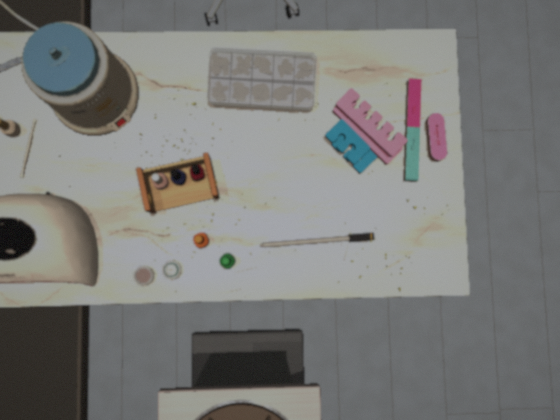

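View pics/s0.png

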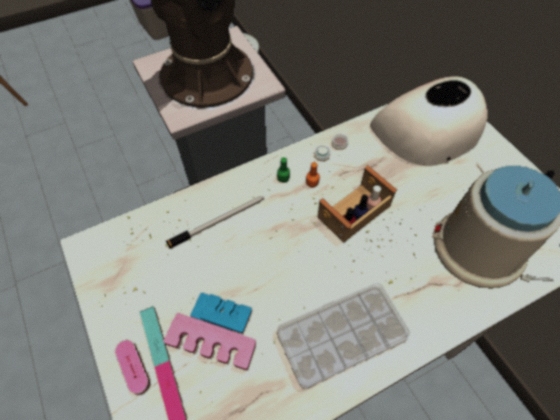

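```bash
python3 - <<'E'
from h import *
a=cv2.imread('pics/t0.png');b=cv2.imread('pics/s0.png')
z=lambda im,x,y,w,h:cv2.resize(im[y:y+h,x:x+w],(400,300),interpolation=cv2.INTER_CUBIC)
m=np.vstack([np.hstack([z(a,130,145,100,75),z(b,305,160,100,75)]),np.hstack([z(a,255,195,128,96),z(b,155,175,128,96)])])
cv2.imwrite('pics/m0.png',m)
E
```

```text
(no output)
```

View pics/m0.png

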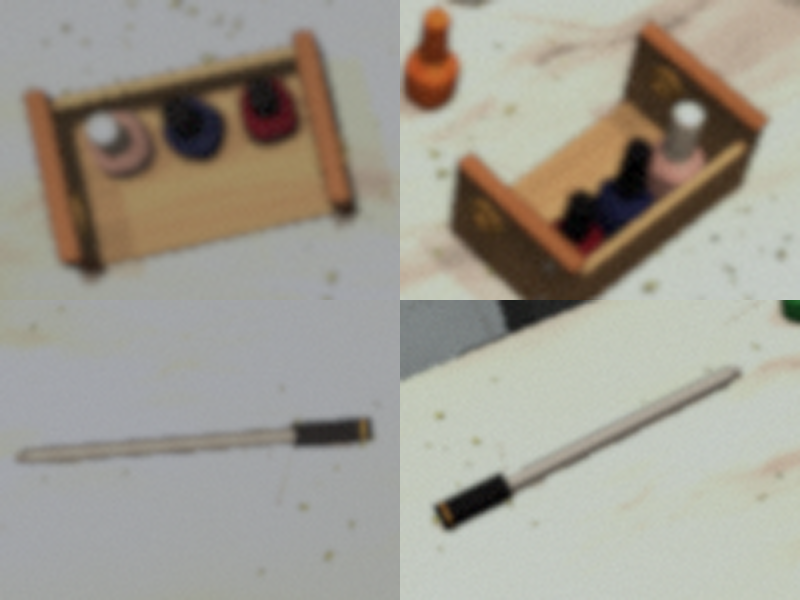

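The top crop shows the rack's cheek tops at about (143,190) and (210,176), the bottles between them, and the rod from its grip (362,237) to its nose (261,245). The side crop shows the right bushing as a brass ring near (326,214) and the left one's inner face near (372,180). The pieces that could be confused are the green bottle (227,261) and the orange one (201,240), both outside the rack. There is only one rod, so the choice is clear.

```bash
cat >> h.py <<'E'
def blobs(im,lo,hi,roi,amin=20):
    x,y,w,h=roi; s=4
    big=cv2.resize(im[y:y+h,x:x+w],None,fx=s,fy=s,interpolation=cv2.INTER_CUBIC)
    m=cv2.inRange(cv2.cvtColor(big,cv2.COLOR_RGB2HSV),lo,hi)
    out=[]
    for c in cv2.findContours(m,cv2.RETR_EXTERNAL,cv2.CHAIN_APPROX_NONE)[0]:
        if cv2.contourArea(c)<amin*16: continue
        M=cv2.moments(c); r=cv2.minAreaRect(c)
        tf=lambda p:(np.array(p)+.5)/s-.5+[x,y]
        out.append(dict(c=tf((M['m10']/M['m00'],M['m01']/M['m00'])),box=tf(cv2.boxPoints(r)),sz=np.array(r[1])/s,pts=tf(c[:,0])))
    return sorted(out,key=lambda b:b['c'][0])
E
python3 - <<'E'
from h import *
rgb=lambda f:cv2.imread('pics/'+f)[:,:,::-1].copy()
a=rgb('t0.png');b=rgb('s0.png')
np.set_printoptions(precision=4,suppress=True)
hs=lambda im,p:cv2.cvtColor(im,cv2.COLOR_RGB2HSV)[p[1],p[0]]
print('cheek',hs(a,(143,190)),hs(a,(210,178)),hs(b,(337,217)),'base',hs(a,(180,197)),'brass',hs(b,(326,214)),hs(b,(327,212)),hs(b,(372,180)),hs(b,(319,212)),'grip',hs(a,(362,237)),hs(b,(178,240)),'desk',hs(a,(300,260)),'shaft',hs(a,(310,241)))
for n,im,roi in(('top',a,(125,140,105,80)),('side',b,(305,160,100,85))):
    for B in blobs(im,(3,110,120),(13,255,255),roi):
        print(n,B['c'],B['sz'],onz(n,*B['c'],.068)); print(np.array([onz(n,*p,.068)[:2] for p in B['box']]))
for B in blobs(b,(12,90,30),(30,255,140),(310,165,85,65),3): print('brass',B['c'],B['sz'])
for n,im,roi in(('top',a,(335,220,50,30)),('side',b,(155,215,50,40))):
    for B in blobs(im,(0,0,0),(180,255,80),roi):
        print(n,'grip',B['c'],B['sz'],onz(n,*B['c'],.012 if n=='top' else .008)); print(np.array([onz(n,*p,.01)[:2] for p in B['box']]))
E
```

```text
cheek [ 12 147 149] [ 11 147 146] [ 11 166 129] base [ 17 107 159] brass [ 16 170  93] [ 16 164  95] [ 16 166  95] [ 14 110  74] grip [173  25  41] [30 17 15] desk [108   8 168] shaft [ 17  35 144]
top [142.7775 189.1938] [42.4119  4.755 ] [0.5374 0.1715 0.068 ]
[[0.5773 0.1843]
 [0.5791 0.1755]
 [0.4996 0.1589]
 [0.4979 0.1676]]
top [209.7453 174.1342] [42.2016  5.9705] [0.564  0.0449 0.068 ]
[[0.603  0.0598]
 [0.6056 0.0487]
 [0.5261 0.031 ]
 [0.5237 0.0421]]
side [312.5755 177.5774] [12.8929 10.6014] [0.4717 0.0497 0.068 ]
[[0.4737 0.0314]
 [0.4511 0.0472]
 [0.4671 0.0691]
 [0.4894 0.053 ]]
side [313.6424 164.944 ] [5.6976 6.4501] [0.444  0.0684 0.068 ]
[[0.4473 0.0582]
 [0.4338 0.069 ]
 [0.4419 0.0781]
 [0.4553 0.0673]]
side [336.1358 213.4238] [40.9888  9.6939] [0.5699 0.0465 0.068 ]
[[0.5363 0.0203]
 [0.5246 0.0397]
 [0.602  0.0714]
 [0.6124 0.0522]]
side [380.2142 178.1992] [38.0574  4.1042] [0.5397 0.1726 0.068 ]
[[0.5016 0.1595]
 [0.4972 0.169 ]
 [0.5779 0.1859]
 [0.5817 0.1766]]
brass [355.7215 203.376 ] [ 5.8303 33.3707]
brass [358.1797 205.1581] [46.264  75.7563]
brass [363.1474 214.735 ] [ 1.4463 26.6646]
top grip [359.4078 237.105 ] [ 6.9331 20.8417] [ 0.4396 -0.2484  0.012 ]
[[ 0.4455 -0.2274]
 [ 0.4478 -0.2695]
 [ 0.4338 -0.2701]
 [ 0.4316 -0.2279]]
side grip [178.7371 239.0711] [ 8.3853 24.5967] [ 0.4407 -0.2496  0.008 ]
[[ 0.4331 -0.275 ]
 [ 0.4301 -0.2253]
 [ 0.4505 -0.2251]
 [ 0.4531 -0.2742]]
```

```bash
python3 - <<'E'
from h import *
np.set_printoptions(precision=4,suppress=True)
rgb=lambda f:cv2.imread('pics/'+f)[:,:,::-1].copy()
a=rgb('t0.png');b=rgb('s0.png')
th=.207; X=np.array([np.cos(th),np.sin(th),0]);Y=np.array([-np.sin(th),np.cos(th),0]); o=np.array([.5507,.1082,0])
for y in(-.072,.072,-.058,.058): print(y,o-.022*X+y*Y+[0,0,.045],proj('side',o-.022*X+y*Y+[0,0,.045]))
# rod silhouette: darker/different from desk
for n,im,roi in(('top',a,(255,228,128,24)),('side',b,(160,190,112,60))):
    x,y,w,h=roi; g=cv2.GaussianBlur(im,(3,3),0)[y:y+h,x:x+w].astype(int)
    bg=np.median(g.reshape(-1,3),0); d=np.abs(g-bg).sum(2)
    m=cv2.morphologyEx((d>40).astype(np.uint8),cv2.MORPH_OPEN,np.ones((2,2)))
    c=max(cv2.findContours(m,cv2.RETR_EXTERNAL,cv2.CHAIN_APPROX_NONE)[0],key=cv2.contourArea)[:,0]+[x,y]
    P=np.array([onz(n,*p,.008)[:2] for p in c]); vx,vy,x0,y0=cv2.fitLine(P.astype(np.float32),cv2.DIST_L2,0,.01,.01)[:,0]
    v=np.array([vx,vy]); v*=np.sign(v[1]); t=(P-[x0,y0])@v
    print(n,bg,'end',[x0,y0]+v*t.min(),'tip',[x0,y0]+v*t.max(),'len',np.ptp(t),'yaw',np.arctan2(-v[0],v[1]))
E
```

```text
-0.072 [0.544  0.0332 0.045 ] [322.7367 212.3869]
0.072 [0.5144 0.1741 0.045 ] [372.0133 175.8246]
-0.058 [0.5411 0.0469 0.045 ] [327.7389 208.6719]
0.058 [0.5172 0.1604 0.045 ] [367.4228 179.2275]
top [162. 164. 164.] end [ 0.4397 -0.283 ] tip [ 0.4261 -0.0501] len 0.23328937004655353 yaw 0.05831428
side [195. 201. 187.] end [ 0.4453 -0.2793] tip [ 0.4337 -0.0452] len 0.2343247369707267 yaw 0.049555138
```

Call:
{"op": "carry_out", "data": {
  "increments": [20,29,0,0,0,0.11,20,29,0,0,0,0.11,20,29,0,0,0,0.11,20,29,0,0,0,0.11,20,29,0,0,0,0.11,20,29,0,0,0,0.11,20,29,0,0,0,0.11,20,29,0,0,0,0.11,20,29,0,0,0,0.11,20,29,0,0,0,0.11,20,29,0,0,0,0.11,15,26,0,0,0,0.11,0,0,0,0,0,0,0,0,0,0,0,0],
  "grip": 0.3
}}

```text
clock: 1.85
position: [0.4395, -0.2456, 0.2454]
ee_rot: [-2.127, -2.312, 0.001]
force: [-0.7, -0.9, -0.2]
width: 0.701
gripper_force: 0.0
```

Call:
{"op": "carry_out", "data": {
  "increments": [0,0,-25,0,0,-0.028,0,0,-30,0,0,0,0,0,-30,0,0,0,0,0,-30,0,0,0,0,0,-30,0,0,0,0,0,-30,0,0,0,0,0,-20,0,0,0,0,0,-15,0,0,0,0,0,-8,0,0,0,0,0,-5,0,0,0,0,0,0,0,0,0]
}}

```text
clock: 3.22
position: [0.4399, -0.2456, 0.0227]
ee_rot: [2.159, 2.281, 0.0]
force: [0.1, 0.6, 0.3]
width: 0.7
gripper_force: 0.0
```

Call:
{"op": "carry_out", "data": {
  "increments": [0,0,0,0,0,0,0,0,0,0,0,0,0,0,0,0,0,0,0,0,0,0,0,0,0,0,0,0,0,0,0,0,0,0,0,0,0,0,0,0,0,0,0,0,0,0,0,0],
  "grip": 1,
  "newtons": 45
}}

```text
clock: 4.22
position: [0.4398, -0.2455, 0.0226]
ee_rot: [2.159, 2.282, 0.0]
force: [0.1, -0.3, 1.3]
width: 0.167
gripper_force: 45.0
```

Call:
{"op": "carry_out", "data": {
  "increments": [0,0,10,0,0,0,0,0,15,0,0,0,0,0,12,0,0,0.0,15,6,0,0,0,0.02,25,10,0,0,0,0.03,25,10,0,0,0,0.03,25,10,0,0,0,0.03,25,10,0,0,0,0.02,20,8,0,0,0,0.02,15,7,0,0,0,0,0,0,0,0,0,0,0,0,0,0,0,0,0,0,0,0,0,0]
}}

```text
clock: 5.85
position: [0.5889, -0.1853, 0.0595]
ee_rot: [-1.984, -2.436, 0.001]
force: [0.5, 0.4, -1.3]
width: 0.17
gripper_force: 45.0
```

```bash
python3 - <<'E'
from h import *
a=grab('top','t1.png');b=grab('side','s1.png'); a=a[:,:,::-1];b=b[:,:,::-1]
z=lambda im,x,y,w,h,W,H:cv2.resize(np.ascontiguousarray(im[y:y+h,x:x+w]),(W,H),interpolation=cv2.INTER_CUBIC)
m=np.vstack([z(a,130,145,200,75,800,300),np.hstack([z(b,205,160,200,75,800,300)])])
cv2.imwrite('pics/m1.png',m); s=readout.observe();print(s['position'],s['ee_rot'],s['force'],s['ft_torque'])
E
```

```text
[ 0.58919509 -0.18512832  0.05962999] [ 1.98366085e+00  2.43608930e+00 -6.45083128e-04] [-1.23129655 -0.17883867 -2.20743148] [-0.00874109 -0.09960676 -0.02000612]
```

View pics/m1.png

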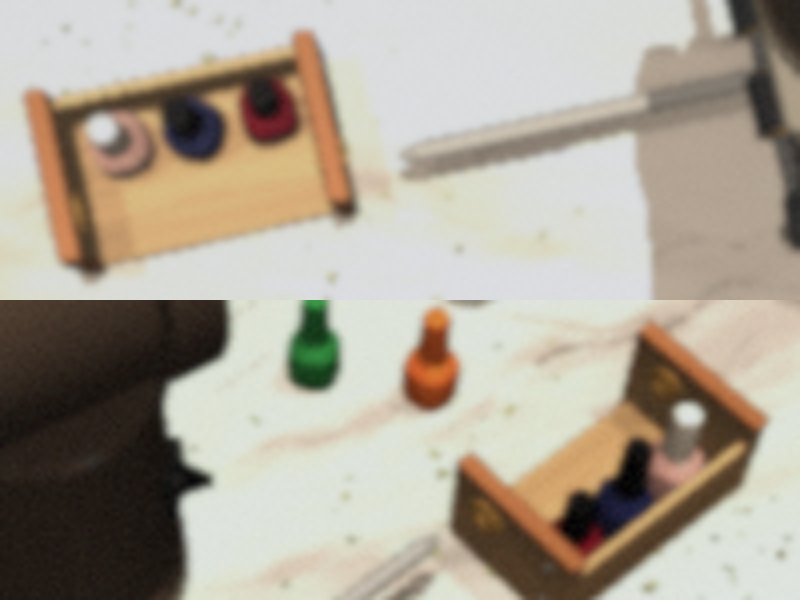

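```bash
cat >> h.py <<'E'
def shaft(n,im,roi,thr=25):
    # bright-ness independent: low-saturation shaft; returns axis line via top/bottom contrast printed as map
    x,y,w,h=roi
    return cv2.resize(np.ascontiguousarray(im[y:y+h,x:x+w]),None,fx=8,fy=8,interpolation=cv2.INTER_CUBIC)
E
python3 - <<'E'
from h import *
np.set_printoptions(precision=4,suppress=True)
rgb=lambda f:cv2.imread('pics/'+f)[:,:,::-1].copy()
a=rgb('t1.png');b=rgb('s1.png')
for r in((317,204,20,20),(362,170,20,20)):
    for B in blobs(b,(12,135,50),(30,255,140),r,4): print('brass',B['c'],B['sz'],B['box'].min(0),B['box'].max(0))
s=readout.observe()
R,_=cv2.Rodrigues(s['ee_rot']); print('tool y',R[:,1],'yaw',np.arctan2(R[1,1],R[0,1]),'tilt',R[:,2])
Y=np.array([-R[1,1],R[0,1],0]); 
tip=s['position']+.1975*Y; tip[2]=.045
print('pred tip',tip,proj('top',tip),proj('side',tip)); print('tri tip',tri((231.25,183.75),(314.25,221.25)), onz('top',231.25,183.75,.045),onz('side',314.25,221.25,.045))
m=np.hstack([shaft('t',a,(220,160,50,37)),shaft('s',b,(288,205,50,37))]); cv2.imwrite('pics/m2.png',m[:,:,::-1])
E
```

```text
brass [326.7873 213.2998] [20.3118  9.0204] [316.8056 204.2259] [337.8038 224.6862]
brass [371.0849 179.1307] [21.5742 11.5233] [358.7152 168.7643] [382.666  191.4283]
tool y [ 0.9793  0.2026 -0.0003] yaw 0.20401965201889233 tilt [-0.0002 -0.0003 -1.    ]
pred tip [0.5492 0.0083 0.045 ] [229.7909 183.1865] [313.4981 219.2361]
tri tip (array([0.5499, 0.0077, 0.0382]), np.float64(0.0041849296619710045)) [0.548  0.0055 0.045 ] [0.554  0.0072 0.045 ]
```

View pics/m2.png

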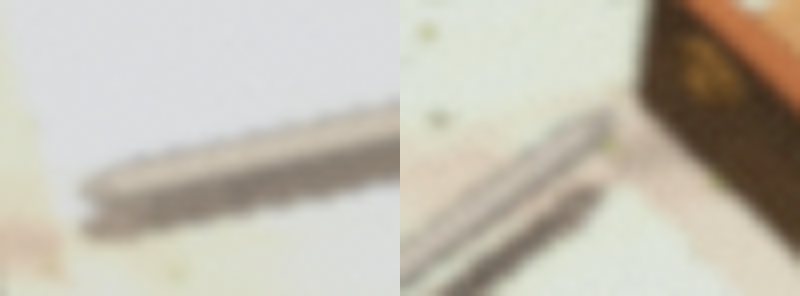

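Call:
{"op": "carry_out", "data": {
  "increments": [2,0.4,0,0,0,0.003,-1.4,6.9,0,0,0,0,-1.4,6.9,0,0,0,0,-1,4.9,0,0,0,0,-1,4.9,0,0,0,0,-1,4.9,0,0,0,0,0,0,0,0,0,0,0,0,0,0,0,0]
}}

```text
clock: 6.95
position: [0.5861, -0.1557, 0.0596]
ee_rot: [1.979, 2.44, 0.0]
force: [0.7, 0.4, -1.1]
width: 0.172
gripper_force: 45.0
```

```bash
python3 - <<'E'
from h import *
a=grab('top','t2.png');b=grab('side','s2.png'); s=readout.observe(); print(s['position'],s['force'],s['ft_torque'])
m=np.hstack([shaft('t',a,(195,160,50,37)),shaft('s',b,(300,195,50,37))]); cv2.imwrite('pics/m3.png',m[:,:,::-1])
E
```

```text
[ 0.58601886 -0.15579509  0.05952038] [ 0.88477987 -0.07203009 -1.38830058] [ 0.07143738 -0.34238327 -0.19315486]
```

View pics/m3.png

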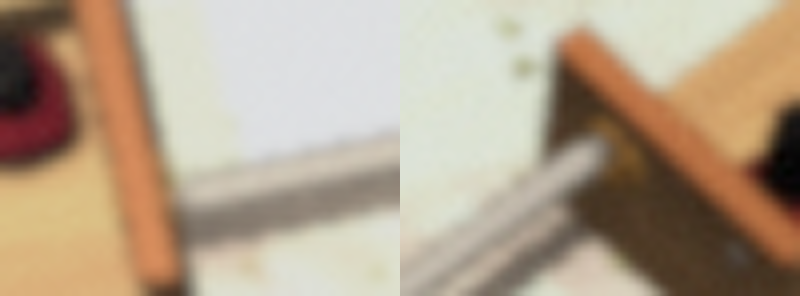

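The side crop shows the nose at about (325.6,213), centred on the brass mouth, and forces are small. I'll advance in short steps and watch the force.

Call:
{"op": "carry_out", "data": {
  "increments": [-0.6,2.9,0,0,0,0,-0.6,2.9,0,0,0,0,-0.6,2.9,0,0,0,0,0,0,0,0,0,0]
}}

```text
clock: 7.55
position: [0.5843, -0.1461, 0.0597]
ee_rot: [-1.978, -2.441, -0.001]
force: [2.1, 1.0, -1.2]
width: 0.17
gripper_force: 45.1
```

```bash
cat > f.py <<'E'
from h import *
np.set_printoptions(precision=4,suppress=True)
s=readout.observe(); print(s['position'],s['force'],s['ft_torque'])
th=.207; X=np.array([np.cos(th),np.sin(th),0]);Y=np.array([-np.sin(th),np.cos(th),0])
R,_=cv2.Rodrigues(s['ee_rot']); y=np.array([-R[1,1],R[0,1],0]); tip=s['position']+.1975*y-[0,0,.0146]
print('tip rel mouth',(tip-[.546,.0335,.045])@X,(tip-[.546,.0335,.045])@Y,tip[2]-.045,'yaw',np.arctan2(R[1,1],R[0,1]),'F in rack',s['force']@X,s['force']@Y)
E
python3 f.py
```

```text
[ 0.5843 -0.1461  0.0597] [ 2.0668  1.0339 -1.2371] [ 0.2048 -0.5631 -0.3722]
tip rel mouth 0.000303946863989127 0.013885850625958587 5.4711970203388804e-05 yaw 0.2085356435422308 F in rack 2.2351438125695258 0.5870648997224948
```

Call:
{"op": "carry_out", "data": {
  "increments": [1.5,0.3,0,0,0,0,0,0,0,0,0,0]
}}

```text
clock: 7.8
position: [0.5856, -0.1462, 0.0594]
ee_rot: [-1.978, -2.44, -0.0]
force: [1.2, 1.4, -1.6]
width: 0.172
gripper_force: 45.0
```

```bash
python3 f.py
```

```text
[ 0.5856 -0.1462  0.0594] [ 1.1981  1.369  -1.6286] [ 0.2111 -0.3867 -0.2771]
tip rel mouth 0.0015022493882417673 0.013461749359825213 -0.00017448210680771903 yaw 0.20840367053969666 F in rack 1.4538713982759495 1.0935679801480782
```

Call:
{"op": "carry_out", "data": {
  "increments": [1.5,0.3,0,0,0,0,0.5,0.1,0,0,0,0,0,0,0,0,0,0]
}}

```text
clock: 8.18
position: [0.5874, -0.1464, 0.0594]
ee_rot: [-1.979, -2.44, 0.001]
force: [0.1, 0.2, -1.3]
width: 0.171
gripper_force: 45.0
```

```bash
python3 f.py
```

```text
[ 0.5874 -0.1464  0.0594] [ 0.1     0.172  -1.3079] [ 0.04   -0.1452 -0.0345]
tip rel mouth 0.0033333358249874566 0.012960398581175835 -0.00019666318412696338 yaw 0.20795130284573551 F in rack 0.13322842116599048 0.14776103061797644
```

Call:
{"op": "carry_out", "data": {
  "increments": [1.3,0.3,0,0,0,0,-1.2,5.9,0,0,0,0,-1.2,5.9,0,0,0,0,-1.2,5.9,0,0,0,0,0,0,0,0,0,0]
}}

```text
clock: 8.8
position: [0.5853, -0.1272, 0.0596]
ee_rot: [-1.977, -2.441, -0.0]
force: [-0.5, -1.2, -0.9]
width: 0.168
gripper_force: 45.0
```

```bash
python3 f.py
```

```text
[ 0.5853 -0.1272  0.0596] [-0.5127 -1.169  -0.9481] [-0.004  -0.1613  0.021 ]
tip rel mouth 0.004964778165574175 0.03213500610231802 2.23043523461669e-05 yaw 0.2092153055333467 F in rack -0.7420235469134213 -1.038632819518796
```

Call:
{"op": "carry_out", "data": {
  "increments": [-1.6,7.6,0,0,0,0,-1.6,7.6,0,0,0,0,-1.6,7.6,0,0,0,0,-1.6,7.6,0,0,0,0,-1.6,7.6,0,0,0,0,-1.6,7.6,0,0,0,0,-1.6,7.6,0,0,0,0,0,0,0,0,0,0]
}}

```text
clock: 9.8
position: [0.5741, -0.0741, 0.0596]
ee_rot: [-1.977, -2.441, -0.0]
force: [0.6, 0.6, -1.5]
width: 0.17
gripper_force: 45.0
```

```bash
python3 f.py; python3 - <<'E'
from h import *
a=grab('top','t3.png');b=grab('side','s3.png')
m=np.hstack([shaft('t',a,(133,160,50,60)),shaft('s',b,(340,165,50,60))]); cv2.imwrite('pics/m4.png',m[:,:,::-1])
E
```

```text
[ 0.5741 -0.0741  0.0596] [ 0.5987  0.6377 -1.4827] [-0.0584 -0.142  -0.0041]
tip rel mouth 0.0049358931223979705 0.08643514427470755 1.5153859363167821e-05 yaw 0.20915495740522969 F in rack 0.7169379566558692 0.5010448109025333
```

View pics/m4.png

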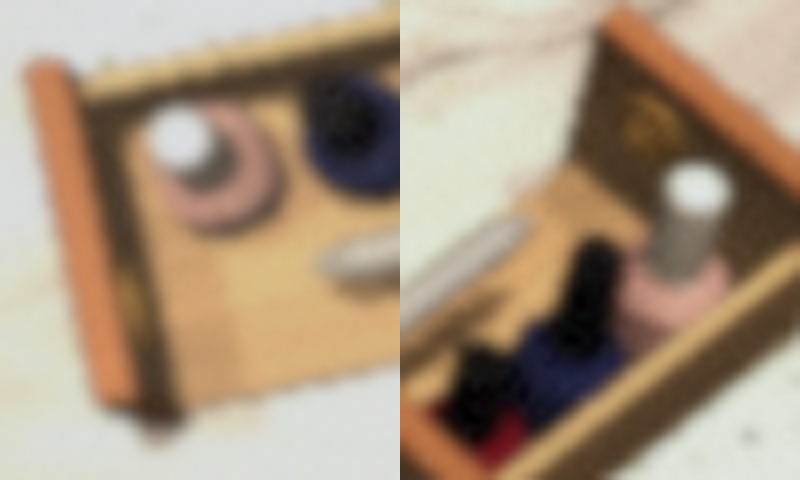

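The nose is between the bushings, at about (173,193) in the top view and (356,193) in the side view, and heading for the left bushing. The bottles have not moved. I'll go up to the left mouth.

Call:
{"op": "carry_out", "data": {
  "increments": [-1.6,7.6,0,0,0,0,-1.6,7.6,0,0,0,0,-1.6,7.6,0,0,0,0,-1.6,7.6,0,0,0,0,-1.6,7.6,0,0,0,0,0,0,0,0,0,0]
}}

```text
clock: 10.65
position: [0.5661, -0.036, 0.0596]
ee_rot: [-1.977, -2.441, -0.0]
force: [0.8, 0.7, -1.1]
width: 0.168
gripper_force: 45.0
```

```bash
python3 f.py; python3 - <<'E'
from h import *
a=grab('top','t4.png');b=grab('side','s4.png')
m=np.hstack([shaft('t',a,(133,160,50,60)),shaft('s',b,(340,165,50,60))]); cv2.imwrite('pics/m5.png',m[:,:,::-1])
E
```

```text
[ 0.5661 -0.036   0.0596] [ 0.7743  0.7459 -1.0926] [-0.0524 -0.1385 -0.0488]
tip rel mouth 0.004897912075635898 0.1253477380503727 8.193848870505227e-06 yaw 0.2092698081478546 F in rack 0.9110901485062477 0.5708058794023947
```

View pics/m5.png

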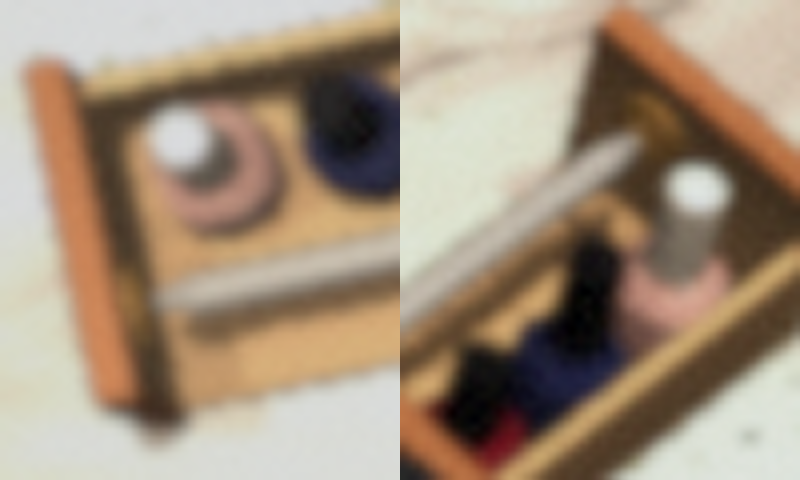

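Call:
{"op": "carry_out", "data": {
  "increments": [-0.8,3.9,0,0,0,0,-0.8,3.9,0,0,0,0,-0.8,3.9,0,0,0,0,-0.8,3.9,0,0,0,0,0,0,0,0,0,0]
}}

```text
clock: 11.38
position: [0.5629, -0.0209, 0.0596]
ee_rot: [-1.978, -2.441, -0.0]
force: [0.7, -0.0, -1.2]
width: 0.166
gripper_force: 45.0
```

```bash
python3 f.py
```

```text
[ 0.5629 -0.0209  0.0596] [ 0.6897 -0.0183 -1.2369] [-0.0318 -0.1257 -0.0308]
tip rel mouth 0.005017591071673853 0.14079475280159887 -3.582709833487019e-05 yaw 0.20863330722053852 F in rack 0.6711749861493875 -0.15963141718415114
```

Call:
{"op": "carry_out", "data": {
  "increments": [-0.8,3.8,0,0,0,0,-0.8,3.8,0,0,0,0,-0.8,3.8,0,0,0,0,-0.8,3.8,0,0,0,0,-0.8,3.8,0,0,0,0,-0.7,3.5,0,0,0,0,0,0,0,0,0,0,0,0,0,0,0,0,0,0,0,0,0,0]
}}

```text
clock: 12.5
position: [0.5583, 0.0009, 0.0595]
ee_rot: [1.979, 2.44, -0.0]
force: [0.5, -0.7, 0.3]
width: 0.166
gripper_force: 45.0
```

```bash
python3 f.py; python3 - <<'E'
from h import *
a=grab('top','t5.png');b=grab('side','s5.png')
z=lambda im,x,y,w,h:cv2.resize(np.ascontiguousarray(im[y:y+h,x:x+w]),(400,300),interpolation=cv2.INTER_CUBIC)
m=np.vstack([z(a,115,145,120,90),z(b,300,155,120,90)]); m=np.hstack([m[:300],m[300:]]); cv2.imwrite('pics/m6.png',m[:,:,::-1])
E
```

```text
[0.5583 0.0009 0.0595] [ 0.4743 -0.6904  0.3296] [-0.133  -0.1487 -0.0174]
tip rel mouth 0.005190193701125584 0.16304245592850353 -7.644066655847215e-05 yaw 0.20765500599085177 F in rack 0.3222870205929698 -0.7731088863232153
```

View pics/m6.png

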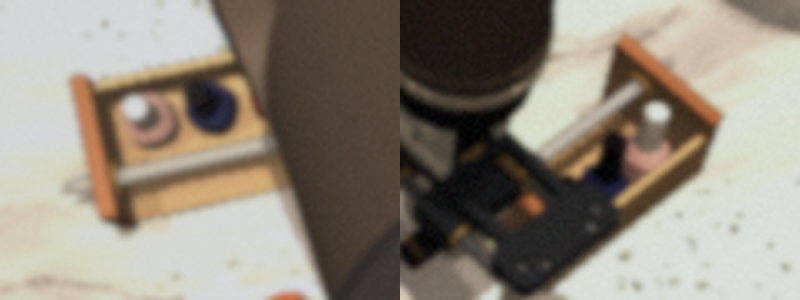

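The tip is out past the left cheek at about (136.6,200.5) in the top view. The rod runs through both bushings and the visible bottles stand untouched. I'll check how far the tip sticks out, then hand in.

```bash
python3 - <<'E'
from h import *
th=.207; Y=np.array([-np.sin(th),np.cos(th),0])
p=onz('top',136.6,200.5,.045); out=(p-np.array([.5374,.1715,.068]))@Y-.007   # left cheek centre, same camera
s=readout.observe(); print('beyond left mouth',out,'grip N',s['gripper_force'],'dq',abs(s['dq']).max())
if .010<out<.033: print(arm.sign_off())
E
```

```text
beyond left mouth 0.01331565472681568 grip N 44.98303771018982 dq 0.0011243677632658588
the job is handed in; nothing more can be done
None
```

I threaded the rod through both brass bushings and handed the job in with the gripper still holding it by the black grip at 45 N. The tip sticks out about 13 mm beyond the left bushing by camera, or about 19 mm by the arm's own position, against the 2 cm you asked for. The two bottles still in view hadn't moved; the arm hid the dark red one in the last pictures.

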